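Fit the nebuliser into the electrospray source

TASK

Lift the blanking plug out of the port on top of the ion source housing and hang it by its bail on the hook of the stand, never laying it on the bench. Then take the nebuliser by its knurled collar out of its parking block, keep it upright, lower it into the open port and turn it until its hidden keyways drop over the pins, and push it fully home against the spring so that the collar lies flush on the port's rim. Finish while still gripping the collar and holding it pushed home, with the other things on the bench left where they stand.

Things in the scene. Friction and masses are not known exactly. Their poses are not given: they have to be found in the camera images.
- source: Ion source housing, fixed: a light grey block 112 mm square with faces along its own x and y, top at 110 mm, on a 150 mm square, 10 mm thick aluminium plate. In the middle of the top stands a round steel port, 72 mm in outer diameter, its rim 140 mm above the bench, opening upward. Origin: centre of the underside, on the port's axis.
- port_rim (a point): Centre of the port's mouth, level with the flat rim, 140 mm above the bench; z up. The bore is 42 mm in diameter and 18 mm deep, with a lead-in widening it to 47 mm at the rim; below its floor a 23 mm hole goes on down for the nebuliser's barrel.
- pin_circle (a point): On the port's axis, 10 mm below the rim, level with the domed tips of three upright 6 mm pins that stand on the bore's floor at 120 degrees, 13.5 mm from the axis. Only the centre and height are given: the pins' angle is not marked, differs at every start and is not shown by any axis. The pins do not move during a run.
- spring (a joint): Sprung contact down in the 23 mm hole, under the nebuliser's barrel: 0 when free, grows as it is pushed down (m), 0.003 when the nebuliser is fully home. It is met over the last 3 mm of travel and pushes back with about 5 N when met and 7 N when home, so a nebuliser that is let go rises about 3 mm.
- plug: Steel blanking plug, about 130 g, loose in the port at the start: a flange 54 mm in diameter and 8 mm thick lying on the rim, with an 8 mm long, 37 mm stub below it that sits in the bore with clearance (it just lifts out). A rigid upright bail stands on it in its own y-z plane. Origin: on the axis at the flange's underside (rim height at the start); z up.
- bail_top (a point): Middle of the top bar of the plug's bail, 66 mm above the plug's origin; axes as the plug's. The bail is an arch of 8 mm round bar: legs at y = +22 and -22 mm (52 mm over their outsides), straight up to 58 mm above the plug's origin. The opening under it is 36 mm wide, from 8 to 62 mm above the plug's origin.
- hook: Hook stand, fixed: a 110 mm round foot and a 14 mm post, 176 mm high with a 26 mm clamp collar and a small clamp screw at its top, from which a level prong of 8 mm round bar points along the stand's own -x (the robot's side), its centre line 170 mm above the bench. Nothing stands above 190 mm. Origin: centre of the foot's underside, on the post's axis.
- hook_seat (a point): Point on the upper side of the prong (60 mm from the post's axis, 174 mm above the bench) where the bail shall hang; x along the prong towards the post, z up. The prong is level from the post to x = -34 mm from here, then turns up; the top of its tip is 16 mm above this point at x = -42 mm.
- nebuliser: Nebuliser, about 200 g, standing loose in its parking block: a steel knurled collar 52 mm in diameter and 34 mm high, to be gripped across; above it a narrow gas fitting up to 58 mm over the origin; below it a keyed foot and a barrel. Origin: on the axis at the collar's underside, which lies on the rim when home (16 mm above the block's top at the start); z up along the axis.
- foot (a point): Centre of the underside of the nebuliser's keyed foot (38 mm in diameter, 16 mm long), 16 mm below its origin; axes as the nebuliser's. Below it a 16 mm barrel goes on to 45 mm and a thin needle to 56 mm below the origin. Unless its keyways are over the pins, the foot stands on the pins with the collar 6 mm above the rim.
- keyway (a point): One of the foot's three like keyways: 10 mm wide, at 120 degrees, open outward and downward, hidden under the collar; this one, 13.5 mm from the axis, lies along the nebuliser's +x. The pins enter only within about 8 degrees of the right angle, so at most 60 degrees either way, or 120 degrees one way, have to be searched.
- block: Parking block of the nebuliser, fixed: aluminium, 80 x 80 mm, 65 mm high, with one upright 22 mm hole in its middle, 60 mm deep, through which the barrel hangs while the foot's underside rests on the top. Origin: centre of its underside.
- amber_bottle: Bystander, to be left where it stands: amber glass reagent bottle, 72 mm in diameter, 150 mm high; origin at the centre of its underside.
- beaker: Bystander, to be left where it stands: empty glass beaker, 66 mm in diameter, 85 mm high; origin at the centre of its underside.
- ferrule_jar: Bystander, to be left where it stands: small clear jar with a white cap, 44 mm in diameter, 50 mm high; origin at the centre of its underside.
- spanner: Bystander, to be left where it stands: steel spanner lying flat, 150 mm long along its own x; origin at its middle on the bench.
- driver: Bystander, to be left where it stands: screwdriver with a grey handle lying flat, 170 mm long along its own x; origin at its middle on the bench.
- vial_tray: Bystander, to be left where it stands: white tray of sample vials, 100 x 160 mm, 45 mm high; origin at the centre of its underside.
- petri_dish: Bystander, to be left where it stands: glass dish with a clear lid, 99 mm in diameter, 14 mm high; origin at the centre of its underside.

How it is judged:
By the outcome, as a careful person would: the job done as asked, in the order asked, and still so for the second after the job is handed in, while the arm keeps its last pose, push and grip.
It also fails if it takes over 58 s, if anything falls off the work surface, if the arm or the gripper's body presses on something with over 40 N, if the wrist force passes 120 N, or if a joint passes its speed limit or range.

ROBOT

A 6-joint arm with a two-finger parallel gripper is mounted at the origin on the work surface. World frame = base frame: x ahead of the robot, y to its left, z up, the work surface at z = 0. Lengths are in m, angles in rad, forces in N, time in s.
With the tool pointing down it reaches from about 0.4 to 0.825 m from the base axis. Payload 7 kg.
Tool frame: the origin (TCP) lies at the centre of the arm's flange, where the gripper is bolted on; the fingertips stand 178 mm ahead of it and the grasp point (between the pads) lies 159 mm ahead of it (arm.tip_reach is the distance from the TCP to the fingertips, in m); z points along the fingers, y is the direction in which the jaws open and shut (so a half turn about z gives the same grasp; the last joint's range is limited). The gripper opens to 88 mm and grips with 3 to 60 N. Pads are 19 mm wide; open, the fingers measure 130 mm over their backs; the gripper's body (78 mm by 193 mm) begins 47 mm behind the grasp point.
Start: joints at [-1.047, 0.359, 0.012, 0, -1.224, -0.288], TCP at [0.158, -0.656, 0.405] pointing down, gripper open.
Joint ranges: [-3.07, 3.07], [-1.43, 2.12], [-1.02, 1.25], [-3.03, 1.67], [-3.05, -0], [-3.03, 3.03]. Speed limits (rad/s): [2.39, 2.39, 3.01, 3.14, 3.14, 3.14].

INTERFACE

Orientations are given as [roll, pitch, yaw] about the fixed x, y, z axes, in that order (R = Rz(yaw) Ry(pitch) Rx(roll)).
In Python, from station import arm gives the robot as it stands.
- The arm moves only by the shell command python3 -m inch 'ROWS' [OPENING] [FORCE]. ROWS is JSON, a list that holds one entry, the list of rows, each a list of 6 numbers: the shift along the world's x, y, z in units of 200 mm (1.0 is 200 mm), then the turn, a rotation vector about the world's x, y, z in units of 180 degrees (1.0 is 180 degrees). A call has 1 to 8 rows; each row is the pose to reach, as a shift and turn from the pose commanded when the call began, turning the shorter way round; what a row does not reach only later rows make up. A row lasts 1/8 s, in which the tool goes at most 62.5 mm and 10.7 degrees, less where a joint would pass 70% of its speed; a pose out of reach is approached as far as the arm can. A call with a number of a shift or a turn outside -1 to 1 is refused whole. A call with a gripper value outside its range is refused whole. OPENING is the finger opening in mm, from 0 to 87.6, set as the call begins (- or left out, the last holds). The fingers move at their own pace and stop on an object; FORCE is the grip in N (left out, the last holds). Time passes only in rows, so rows that repeat a pose let the fingers close. It gives the time, the measured TCP pose, the force and the opening at its end, in the units of the state.
- arm.get_state(): the state, without advancing time (a new reading comes with each control period).
- arm.grab_frame(name): name is "side" or "top" or "wrist"; returns the picture (384x512x3 uint8, blue, green, red); there is no depth.
- arm.camera_params(name): a dict with "vertical_fov" (degrees; the focal length in pixels is half the picture's height over the tangent of half this angle, whatever the lens; pixels are square), "cx", "cy" (the principal point, pixels), "pose" (4x4, takes a point from camera to world coordinates). Camera axes: x right, y down, z forward; pixel columns grow to the right and rows downward; lengths in m; the calibration is good to about 2 mm. A picture is of the moment at which its call begins: read the wrist's pose just before it. camera_params takes no time and is no camera call; for the wrist camera it gives the pose at the moment of the call.
- arm.job_done(): hands the job in, once; it reports no verdict.
Trained networks look in the newest picture that a camera, given by its name, has taken for a name from the list of things; names that differ only in an ending like _2 or _b are one class to them, and where a whole thing is asked for, a point or a joint stands for the part that bears it (a point fixed in the world has none). Each returns a list of dicts, best first, with "score" (0 to 1); they miss things now and then, are a little off and sometimes report something else, mostly with a low value. They report only what shows in the picture. A call takes as long as a camera call.
- arm.search_frame(target, camera): "box" ([left, top, right, bottom] in pixels, round what is visible of it).
- arm.regions_of(target, camera): "region" (384x512 bool, what is visible of it) and "box" ([left, top, right, bottom] in pixels, round what is visible of it).
The state is a dict: "t": time; "q": joint angles; "qd": joint speeds; "joint_efforts": joint torques, N m; "eef_pos": TCP position; "ee_rot": TCP orientation; "force": force on the tool from outside, world axes, zero at the start; "moment": the same for the moment, N m; "width": finger opening in m.
Only numpy, scipy, OpenCV 4.12 (cv2) and the standard library are available. Lean on these libraries where they do the work, as an engineer would, in place of code of your own. Each camera call takes 0.05 s, during which the arm holds its last target.

## Working session

There is one attempt and no reset: what is moved stays moved. The work goes in short steps, Python scripts to look and compute and a shell command to move; the robot and the scene stay as the last step left them, time stands still between calls to the robot, and variables do not carry over. Pictures are saved under pics/ and viewed, and the job is handed in when it is done.

```bash
ls; mkdir -p pics; python3 - <<'E'
from station import arm
import cv2,numpy as np
s=arm.get_state();print({k:np.round(v,3) for k,v in s.items()})
for n in("side","top","wrist"):
    p=arm.camera_params(n);print(n,p["vertical_fov"],p["cx"],p["cy"],np.round(p["pose"],3).tolist())
    cv2.imwrite(f"pics/a_{n}.png",arm.grab_frame(n))
E
```

```text
pics
{'t': np.float64(0.0), 'q': array([-1.047,  0.359,  0.011, -0.   , -1.224, -0.288]), 'qd': array([ 0.   , -0.   , -0.001, -0.001, -0.   ,  0.001]), 'joint_efforts': array([-0.0000e+00, -5.8272e+01,  2.9306e+01,  6.9970e+00,  7.0000e-03,
       -0.0000e+00]), 'eef_pos': array([ 0.158, -0.656,  0.404]), 'ee_rot': array([ 3.14 , -0.   , -2.906]), 'force': array([0.598, 0.028, 0.832]), 'moment': array([-0.027, -0.008, -0.017]), 'width': np.float64(0.088)}
side 42.186848448580804 256.9176647139589 195.5712029229959 [[-0.854, -0.397, 0.337, 0.032], [-0.52, 0.626, -0.581, 0.897], [0.02, -0.671, -0.741, 1.315], [0.0, 0.0, 0.0, 1.0]]
top 47.05703690351793 266.1600773293046 185.3220111098253 [[-0.018, -0.987, 0.161, 0.305], [-1.0, 0.019, 0.009, -0.013], [-0.012, -0.161, -0.987, 1.762], [0.0, 0.0, 0.0, 1.0]]
wrist 71.71568112071137 254.7071891767373 193.7354565179548 [[-0.233, 0.934, 0.27, 0.085], [0.972, 0.224, 0.066, -0.673], [0.001, 0.278, -0.961, 0.385], [0.0, 0.0, 0.0, 1.0]]
```

View pics/a_side.png

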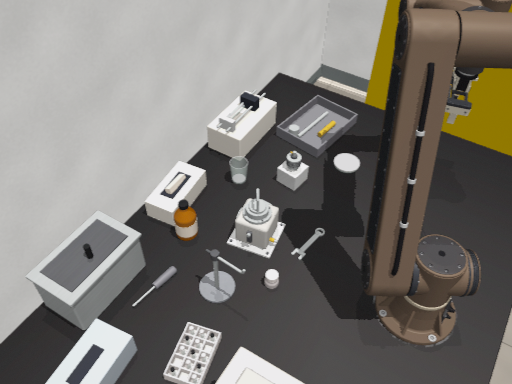

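View pics/a_top.png

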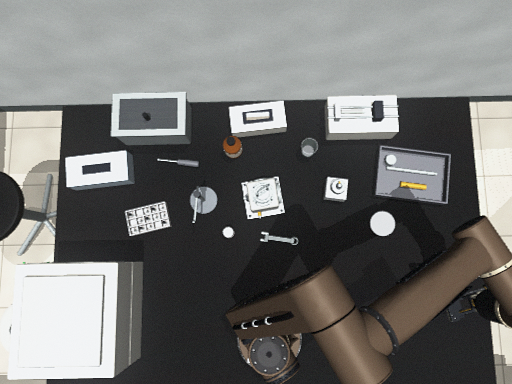

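View pics/a_wrist.png

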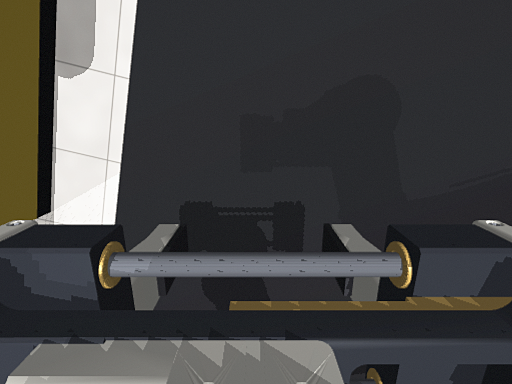

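The side and top views show the source with the plug at top px (263,193), the hook stand at (203,200), and the nebuliser in its block at (337,188). Next I'll measure their positions.

```bash
cat > h.py <<'E'
from station import arm
import cv2,numpy as np
def cam(n):
    p=arm.camera_params(n);f=192/np.tan(np.radians(p["vertical_fov"]/2));return f,p["cx"],p["cy"],np.array(p["pose"])
def ray(n,uv,c=None):
    f,cx,cy,T=c or cam(n);d=T[:3,:3]@np.array([(uv[0]-cx)/f,(uv[1]-cy)/f,1]);return T[:3,3],d
def at_z(n,uv,z,c=None):
    o,d=ray(n,uv,c);return o+d*(z-o[2])/d[2]
def proj(n,P,c=None):
    f,cx,cy,T=c or cam(n);q=T[:3,:3].T@(np.array(P)-T[:3,3]);return np.array([f*q[0]/q[2]+cx,f*q[1]/q[2]+cy])
def crop(n,u0,v0,u1,v1,k,fn,im=None):
    im=arm.grab_frame(n) if im is None else im
    cv2.imwrite(fn,cv2.resize(im[v0:v1,u0:u1],None,fx=k,fy=k,interpolation=cv2.INTER_CUBIC))
E
python3 - <<'E'
from h import *
for c in("top","side"):
    im=arm.grab_frame(c);cv2.imwrite(f"pics/b_{c}.png",im)
    for t in("source","plug","hook","nebuliser","block"):
        for r in arm.regions_of(t,c)[:2]:
            m=r["region"];v,u=np.nonzero(m);print(c,t,round(r["score"],2),np.round(r["box"],1),u.mean().round(1),v.mean().round(1),len(u))
crop("top",180,160,370,240,4,"pics/c_top.png",cv2.imread("pics/b_top.png"))
crop("side",190,140,350,310,3.4,"pics/c_side.png",cv2.imread("pics/b_side.png"))
E
```

```text
top source 0.84 [244.9 176.2 284.2 220.1] 262.7 198.5 1142
top plug 0.52 [255.4 187.3 269.7 199.4] 262.6 192.9 156
top hook 0.64 [188.4 187.8 217.6 213.3] 203.6 199.7 597
top nebuliser 0.72 [331.6 178.7 345.9 193.2] 337.9 186.6 168
top block 0.74 [324.8 177.5 345.5 201.5] 335.4 190.8 346
side source 0.62 [230.8 194.3 281.3 256.6] 256.0 229.6 2072
side plug 0.7 [249.7 187.9 263.5 213.3] 256.6 204.1 218
side hook 0.74 [201.  249.2 243.3 301.9] 216.7 282.1 1087
side nebuliser 0.68 [287.7 149.5 300.7 172. ] 292.9 159.9 236
side block 0.98 [276.4 162.7 308.6 190.2] 291.7 175.7 548
```

View pics/c_top.png

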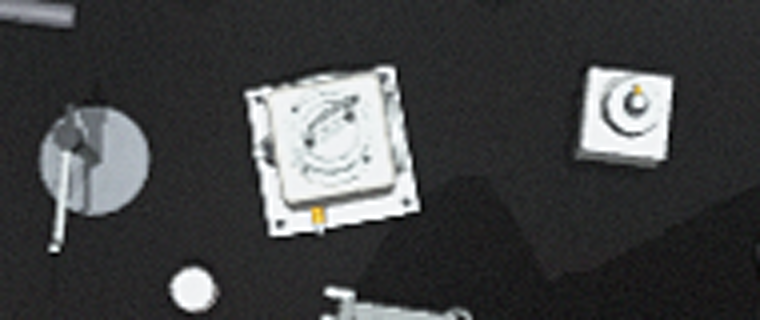

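View pics/c_side.png

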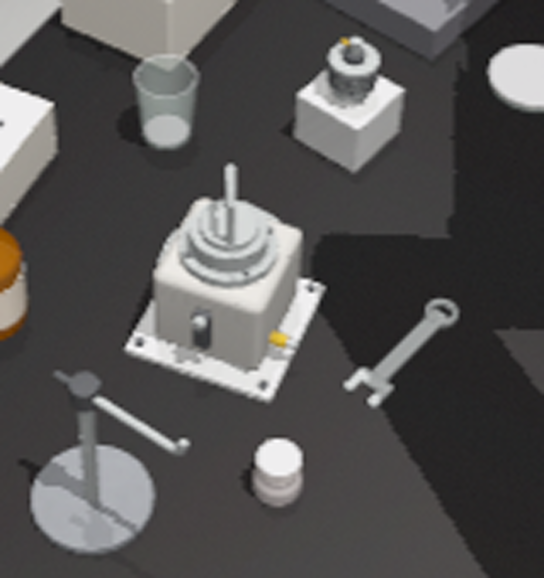

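```bash
python3 - <<'E'
from h import *
c=cam("top");F=lambda x,y,z:np.round(at_z("top",(180+x/4,160+y/4),z,c),3)
cs=cam("side");S=lambda x,y,z:np.round(at_z("side",(190+x/3.4,140+y/3.4),z,cs),3)
print("plate",[F(*p,.01)[:2] for p in((247,92),(395,68),(420,210),(272,235))])
print("plate centre",np.mean([F(*p,.01) for p in((247,92),(395,68),(420,210),(272,235))],axis=0))
print("bail ends",F(308,143,.2),F(358,100,.2),"side bailtop",S(231,168,.206))
print("foot c",F(95,160,.005),"post top",F(70,135,.176),"tip",F(55,248,.18))
print("side foot",S(92,497,.005),"post top",S(84,383,.176),"tip",S(182,445,.185))
print("neb", F(637,103,.139),F(630,106,.115), S(353,50,.139),S(354,62,.115))
E
```

```text
plate [array([0.603, 0.101]), array([ 0.625, -0.048]), array([ 0.481, -0.07 ]), array([0.459, 0.078])]
plate centre [0.542   0.01525 0.01   ]
bail ends [0.524 0.035 0.2  ] [ 0.562 -0.011  0.2  ] side bailtop [0.547 0.004 0.206]
foot c [0.538 0.255 0.005] post top [0.539 0.252 0.176] tip [0.436 0.264 0.18 ]
side foot [0.537 0.253 0.005] post top [0.538 0.251 0.176] tip [0.434 0.264 0.185]
neb [ 0.564 -0.27   0.139] [ 0.565 -0.267  0.115] [ 0.558 -0.256  0.139] [ 0.56  -0.264  0.115]
```

```bash
python3 -m inch '[[[0.6,1,0.5,0,0,0.147],[0.6,1,0.5,0,0,0.147],[0.6,1,0.5,0,0,0.147],[0.6,1,0.5,0,0,0.147]]]'
python3 -m inch '[[[0.6,1,0,0,0,0],[0.6,1,0,0,0,0],[0.6,1,0,0,0,0],[0.6,1,0,0,0,0]]]'
python3 -m inch '[[[0.6,1,0,0,0,0],[0.6,1,0,0,0,0],[0.6,1,0,0,0,0],[0.6,1,0,0,0,0]]]'
python3 -m inch '[[[0.35,0.55,0,0,0,0],[0.35,0.55,0,0,0,0],[0.35,0.55,0,0,0,0]]]'
```

```text
t: 1.25
eef_pos: [0.2764, -0.4577, 0.5041]
ee_rot: [-3.141, 0.0, -2.443]
force: [1.4, -0.5, 0.8]
width: 0.0875
t: 1.75
eef_pos: [0.3965, -0.2571, 0.5037]
ee_rot: [-3.141, 0.001, -2.443]
force: [0.4, 0.5, 0.1]
width: 0.0875
t: 2.25
eef_pos: [0.5166, -0.057, 0.5034]
ee_rot: [-3.141, 0.001, -2.443]
force: [-0.5, -0.7, 0.7]
width: 0.0878
t: 2.62
eef_pos: [0.5875, 0.054, 0.5018]
ee_rot: [3.141, -0.001, -2.441]
force: [0.2, -0.3, -0.5]
width: 0.0876
```

```bash
python3 - <<'E'
from h import *
c=cam("wrist");im=arm.grab_frame("wrist");cv2.imwrite("pics/w1.png",im);np.save("w1.npy",c[3])
print(proj("wrist",(.542,.015,.14),c))
for t in("plug","source"):
  for r in arm.regions_of(t,"wrist")[:2]:
    v,u=np.nonzero(r["region"]);print(t,r["score"],np.round(r["box"]),u.mean(),v.mean())
E
```

```text
[254.14648113 129.66358466]
plug 0.95 [228. 107. 275. 154.] 253.04901960784315 130.35723039215685
source 0.9 [194.  67. 314. 184.] 252.80269737839066 122.81118351265343
```

View pics/w1.png

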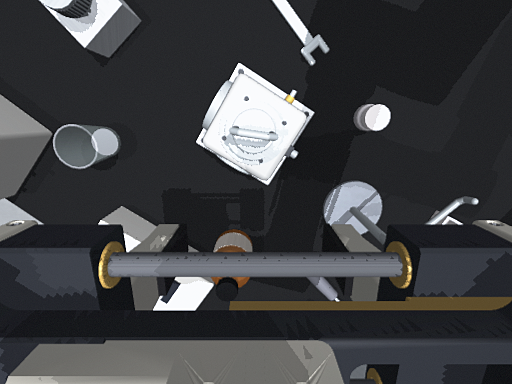

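```bash
python3 - <<'E'
from h import *
crop("wrist",190,60,330,190,4.5,"pics/w1c.png",cv2.imread("pics/w1.png"))
E
```

```text
(no output)
```

View pics/w1c.png

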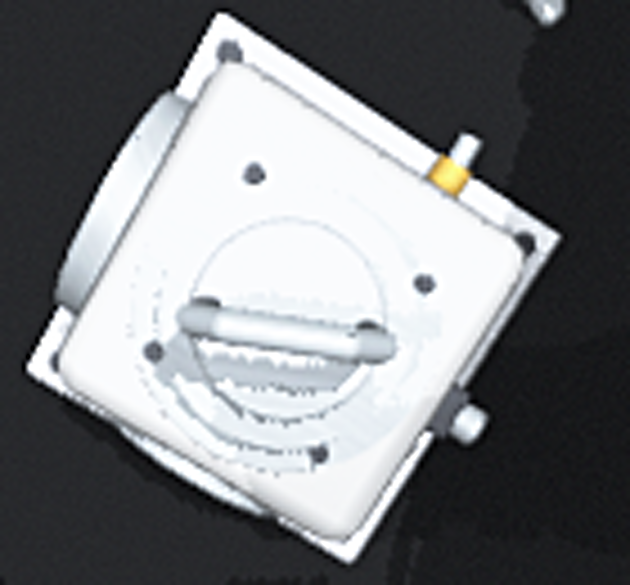

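```bash
python3 - <<'E'
from h import *
c=cam("wrist");F=lambda x,y,z:at_z("wrist",(190+x/4.5,60+y/4.5),z,c)
a,b=F(200,318,.202),F(375,344,.202);m=(a+b)/2;d=a-b
print(a,b,m,np.degrees(np.arctan2(d[1],d[0])),np.linalg.norm(d))
print("flange",F(288,318,.148),np.linalg.norm(F(190,318,.148)-F(385,318,.148)))
print("tool y",np.degrees(arm.get_state()["ee_rot"][2])-90+360)
cn=[F(*p,.01) for p in((220,12),(560,237),(350,562),(28,370))];print(np.mean(cn,0))
E
```

```text
[ 0.55220145 -0.00472738  0.202     ] [0.53080417 0.02990156 0.202     ] [0.54150281 0.01258709 0.202     ] -58.28800317322669 0.040706354509843855
flange [0.54131255 0.01230571 0.148     ] 0.05334163890836167
tool y 129.99710759136642
[0.54232014 0.0134064  0.01      ]
```

```bash
python3 -m inch '[[[-0.23,-0.205,-0.2,0,0,-0.047],[-0.23,-0.205,-0.4,0,0,-0.047],[-0.23,-0.205,-0.6,0,0,-0.047],[-0.23,-0.205,-0.75,0,0,-0.047],[-0.23,-0.205,-0.82,0,0,-0.047],[-0.23,-0.205,-0.82,0,0,-0.047]]]'
python3 - <<'E'
from h import *
cv2.imwrite("pics/w2.png",arm.grab_frame("wrist"));crop("side",190,140,350,310,3.4,"pics/s2.png")
E
```

```text
t: 3.52
eef_pos: [0.5396, 0.009, 0.3393]
ee_rot: [-3.142, -0.001, -2.592]
force: [0.6, 0.3, -0.4]
width: 0.0879
```

View pics/w2.png

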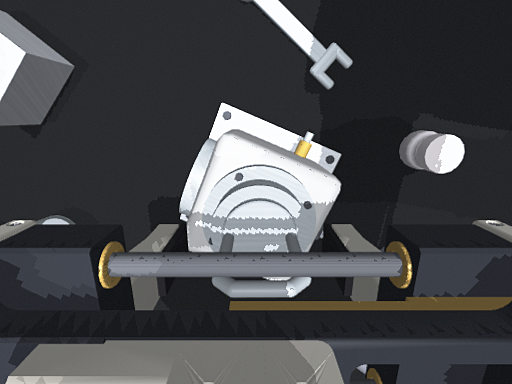

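View pics/s2.png

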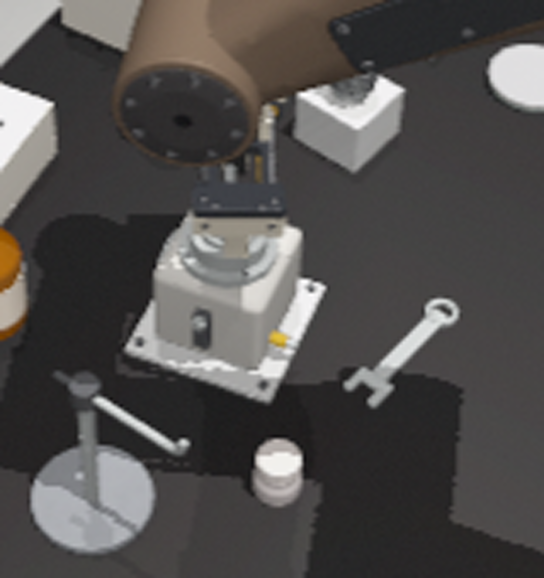

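```bash
python3 -m inch '[[[0,0,0,0,0,0],[0,0,0,0,0,0],[0,0,0,0,0,0],[0,0,0,0,0,0],[0,0,0,0,0,0],[0,0,0,0,0,0]]]' 40 25
```

```text
t: 4.38
eef_pos: [0.5399, 0.0099, 0.3393]
ee_rot: [3.141, 0.0, -2.591]
force: [-1.3, 1.2, 1.7]
width: 0.0515
```

```bash
python3 -m inch '[[[0,0,0.1,0,0,0],[0,0,0.25,0,0,0],[0,0,0.5,0,0,0],[0,0,0.55,0,0,0],[0,0,0.55,0,0,0]]]'
python3 - <<'E'
from h import *
cv2.imwrite("pics/w3.png",arm.grab_frame("wrist"));crop("side",190,110,350,310,3,"pics/s3.png")
c=cam("top");print(at_z("top",(0,0),0,c)[2]);crop("top",170,150,300,240,6,"pics/t3.png")
E
```

```text
t: 5.0
eef_pos: [0.5397, 0.0097, 0.4492]
ee_rot: [3.141, 0.001, -2.592]
force: [-0.3, -0.7, -1.8]
width: 0.0514
0.0
```

View pics/w3.png

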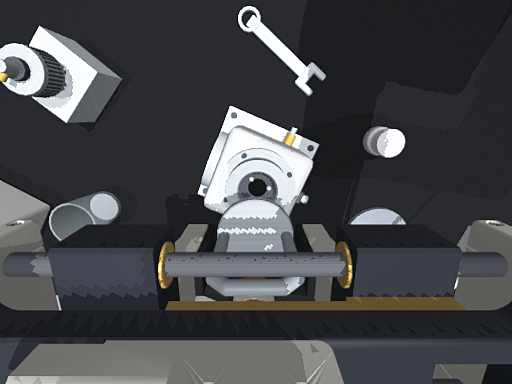

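View pics/s3.png

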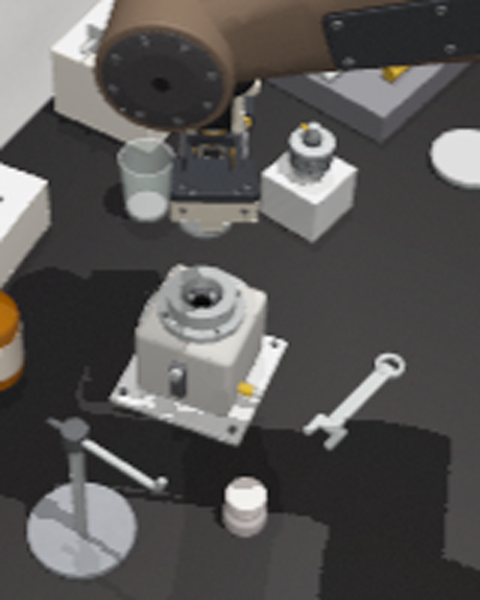

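View pics/t3.png

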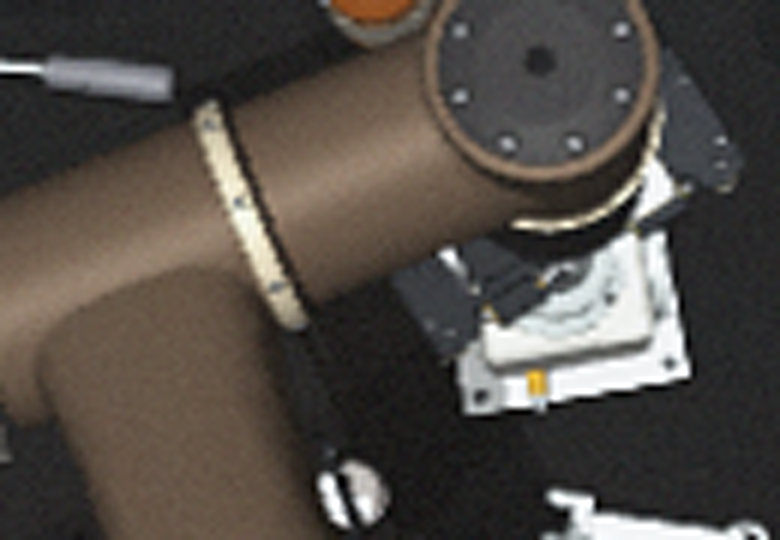

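The plug is in the grip, and the wrist view shows the port open at (258,187). Now I'll move in front of the hook tip.

```bash
python3 -m inch '[[[-0.34,0.65,0,0,0,-0.211],[-0.34,0.65,0,0,0,-0.211],[-0.34,0.65,0,0,0,-0.211],[-0.34,0.65,0,0,0,-0.211],[-0.34,0.65,0,0,0,-0.211]]]'
python3 -m inch '[[[-0.34,0.64,0,0,0,0],[-0.34,0.64,0,0,0,0],[-0.34,0.64,-0.2,0,0,0],[-0.34,0.64,-0.4,0,0,0],[-0.34,0.64,-0.55,0,0,0],[-0.34,0.64,-0.58,0,0,0]]]'
python3 - <<'E'
from h import *
cv2.imwrite("pics/w4.png",arm.grab_frame("wrist"));crop("side",170,180,330,330,3.4,"pics/s4.png")
E
```

```text
t: 5.78
eef_pos: [0.4716, 0.1401, 0.4481]
ee_rot: [-3.14, -0.001, 3.031]
force: [-0.8, -0.8, -1.6]
width: 0.0514
t: 6.52
eef_pos: [0.4036, 0.2668, 0.331]
ee_rot: [-3.138, -0.002, 3.031]
force: [1.1, -1.0, -2.1]
width: 0.0516
```

View pics/w4.png

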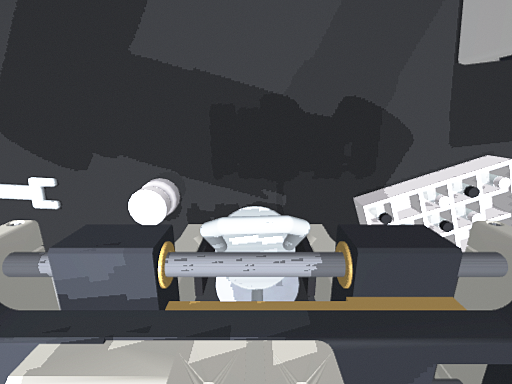

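View pics/s4.png

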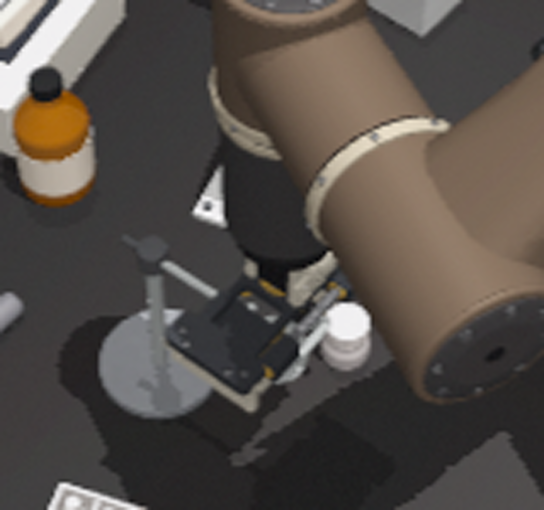

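```bash
python3 -m inch '[[[0,0,0,0,0,0],[0,0,0,0,0,0]]]' - 60
python3 - <<'E'
from h import *
crop("wrist",150,180,370,320,3.5,"pics/w5.png");crop("side",200,220,300,310,6,"pics/s5.png")
E
```

```text
t: 6.88
eef_pos: [0.4042, 0.2678, 0.3341]
ee_rot: [3.14, 0.001, 3.029]
force: [-0.5, -0.4, -1.5]
width: 0.0508
```

View pics/w5.png

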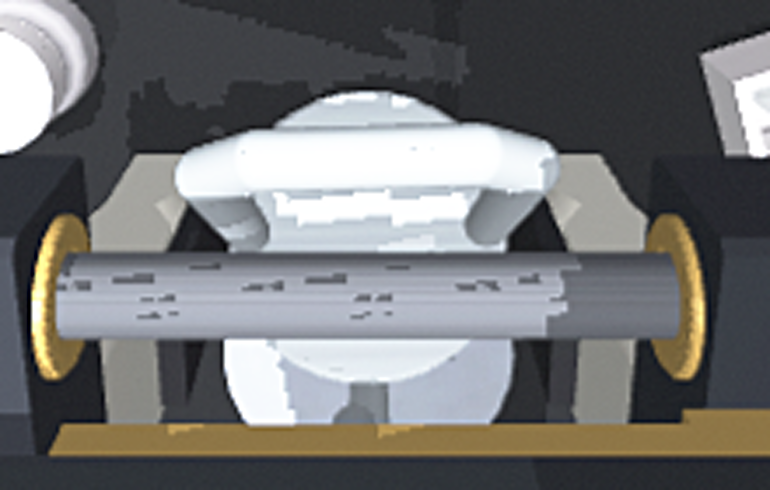

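View pics/s5.png

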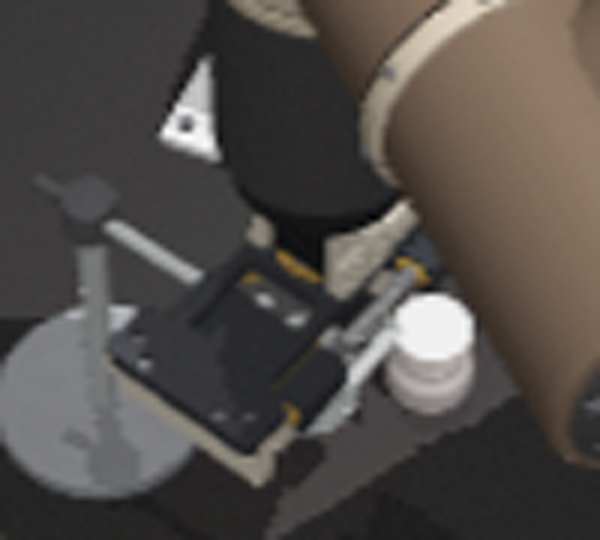

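```bash
cat > tilt.py <<'E'
from h import *
from scipy.spatial.transform import Rotation as Ro
def model(th,s,c,piv=.0385):
    R=Ro.from_euler("xyz",s["ee_rot"]).as_matrix();p=np.array(s["eef_pos"])
    X,Y,Z=R.T  # tool axes in world
    G=p+.159*Z
    up=-Z*np.cos(th)+X*np.sin(th); fx=X*np.cos(th)+Z*np.sin(th)
    O=G-piv*up
    k={"bar":O+.066*up,"barfar":O+.070*up}
    for z,r,n in((.008,.027,"ft"),(0,.027,"fb"),(-.008,.0185,"st")):
        for a in(0,180): k[f"{n}{a}"]=O+z*up+r*fx*(1 if a==0 else -1)
    return k
if __name__=="__main__":
    s=arm.get_state();c=cam("wrist")
    for t in(0,10,20,30,40,50,60):
        k=model(np.radians(t),s,c);print(t,{n:proj("wrist",P,c).round(0).astype(int)[1] for n,P in k.items()})
E
python3 tilt.py
```

```text
0 {'bar': np.int64(278), 'barfar': np.int64(283), 'ft0': np.int64(192), 'ft180': np.int64(264), 'fb0': np.int64(189), 'fb180': np.int64(258), 'st0': np.int64(197), 'st180': np.int64(243)}
10 {'bar': np.int64(269), 'barfar': np.int64(272), 'ft0': np.int64(198), 'ft180': np.int64(274), 'fb0': np.int64(197), 'fb180': np.int64(269), 'st0': np.int64(207), 'st180': np.int64(255)}
20 {'bar': np.int64(259), 'barfar': np.int64(260), 'ft0': np.int64(205), 'ft180': np.int64(284), 'fb0': np.int64(206), 'fb180': np.int64(281), 'st0': np.int64(217), 'st180': np.int64(266)}
30 {'bar': np.int64(249), 'barfar': np.int64(248), 'ft0': np.int64(213), 'ft180': np.int64(293), 'fb0': np.int64(215), 'fb180': np.int64(292), 'st0': np.int64(228), 'st180': np.int64(278)}
40 {'bar': np.int64(239), 'barfar': np.int64(237), 'ft0': np.int64(222), 'ft180': np.int64(302), 'fb0': np.int64(225), 'fb180': np.int64(302), 'st0': np.int64(239), 'st180': np.int64(290)}
50 {'bar': np.int64(230), 'barfar': np.int64(226), 'ft0': np.int64(231), 'ft180': np.int64(310), 'fb0': np.int64(236), 'fb180': np.int64(313), 'st0': np.int64(251), 'st180': np.int64(302)}
60 {'bar': np.int64(221), 'barfar': np.int64(216), 'ft0': np.int64(241), 'ft180': np.int64(317), 'fb0': np.int64(247), 'fb180': np.int64(322), 'st0': np.int64(262), 'st180': np.int64(313)}
```

```bash
python3 - <<'E'
from tilt import *
from scipy.optimize import least_squares
s=arm.get_state();c=cam("wrist")
R=Ro.from_euler("xyz",s["ee_rot"]).as_matrix()
def f(x):
    k=model(x[0],s,c,x[2]); sh=R[:,0]*x[1]
    v=lambda n:proj("wrist",k[n]+sh,c)[1]
    top=min(v("ft0"),v("fb0")); bot=max(v("ft180"),v("fb180"))
    return [v("bar")-225,top-205.7,bot-288.6]
for x0 in(0,.3,.8):
    r=least_squares(f,[x0,0,.0385],x_scale=[.1,.01,.01]);print(np.degrees(r.x[0]),r.x[1:],r.fun)
print({n:np.round(proj("wrist",P,c)) for n,P in model(0,s,c).items() if n=="bar"})
im=arm.grab_frame("wrist");k=[]
for r in arm.regions_of("plug","wrist")[:2]: v,u=np.nonzero(r["region"]);print(r["score"],r["box"])
for r in arm.regions_of("bail_top","wrist")[:2]: print(r["score"],r["box"])
cv2.imwrite("pics/w6.png",im)
E
```

```text
35.86835837839549 [0.00750609 0.03107088] [ 1.13686838e-13  1.70530257e-13 -5.68434189e-14]
35.86835837839553 [0.00750609 0.03107088] [1.27897692e-12 1.10844667e-12 1.13686838e-13]
35.86835837839529 [0.00750609 0.03107088] [1.79056769e-12 8.81072992e-13 5.68434189e-13]
{'bar': array([254., 278.])}
```

The plug is tilted about 36° in the jaws. Its flange probably touched the prong tip on the way down, so I'll back off a little and look again.

```bash
python3 -m inch '[[[-0.05,0.005,0,0,0,0],[-0.1,0.011,0,0,0,0],[-0.1,0.011,-0.05,0,0,0],[-0.1,0.011,-0.1,0,0,0],[-0.1,0.011,-0.1,0,0,0]]]'
python3 - <<'E'
from h import *
crop("wrist",150,180,370,320,3.5,"pics/w7.png");im=arm.grab_frame("side");crop("side",200,220,300,310,6,"pics/s7.png",im)
c=cam("side")
# predicted
post=np.array([.538,.2525,0]);e=np.array([.9938,-.111,0])
for L,z in((0,.176),(60,.17),(102,.18)):print(L,(proj("side",post-e*L/1000+[0,0,z],c)-[200,220])*6)
E
```

```text
t: 7.75
eef_pos: [0.3837, 0.2697, 0.3119]
ee_rot: [-3.14, -0.001, 3.029]
force: [-0.4, 0.1, -0.5]
width: 0.0508
0 [ 85.37177626 198.39661984]
60 [184.89685242 272.78168132]
102 [256.22270179 308.6618424 ]
```

View pics/w7.png

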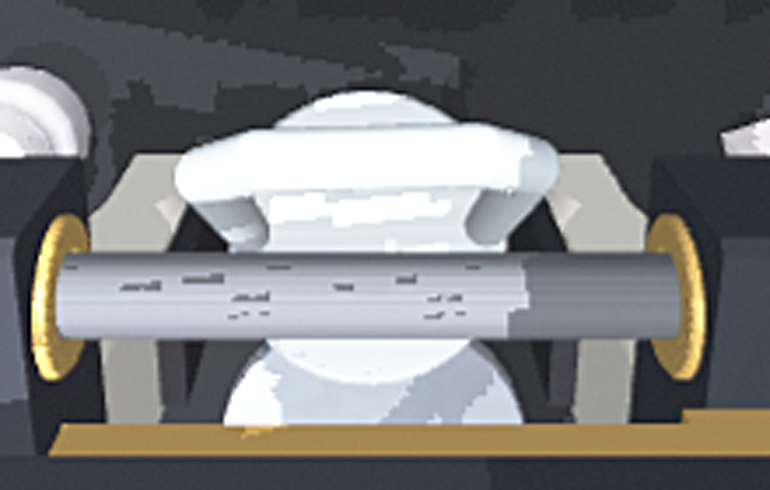

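View pics/s7.png

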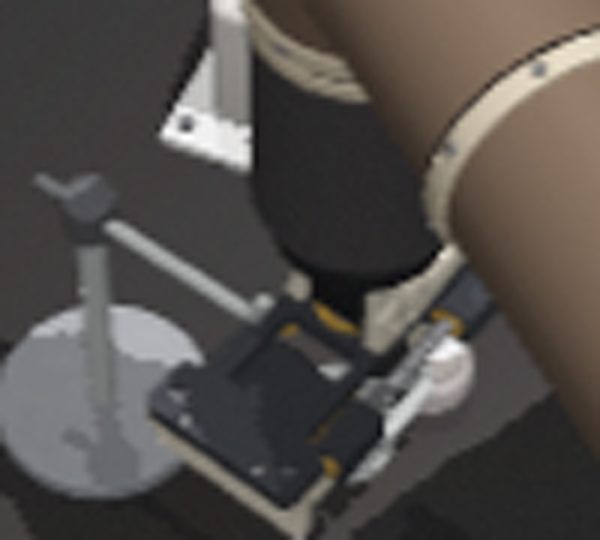

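```bash
python3 -m inch '[[[0.05,-0.006,0.01,0,0,0],[0.1,-0.011,0.01,0,0,0],[0.15,-0.017,0.01,0,0,0],[0.19,-0.021,0.01,0,0,0],[0.22,-0.025,0.01,0,0,0],[0.22,-0.025,0.01,0,0,0]]]' - 25
python3 - <<'E'
from h import *
crop("wrist",150,180,370,320,3.5,"pics/w8.png");crop("side",200,220,300,310,6,"pics/s8.png")
E
```

```text
t: 8.6
eef_pos: [0.4283, 0.2648, 0.315]
ee_rot: [-3.141, -0.0, 3.028]
force: [-0.6, -0.6, -1.8]
width: 0.0512
```

View pics/w8.png

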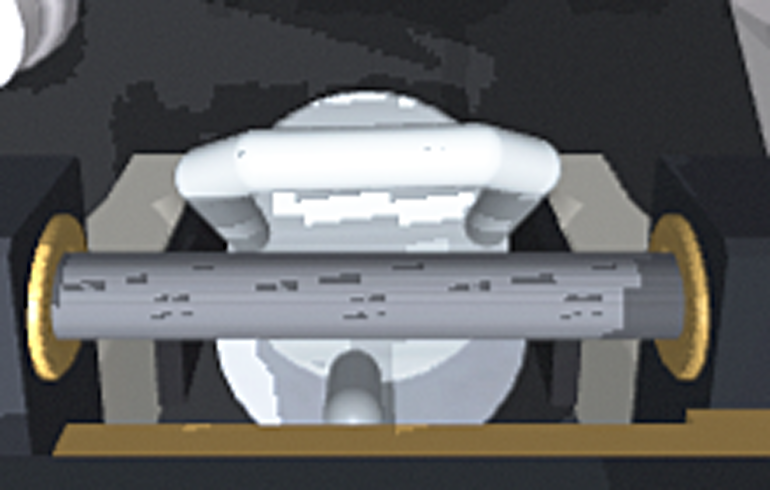

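View pics/s8.png

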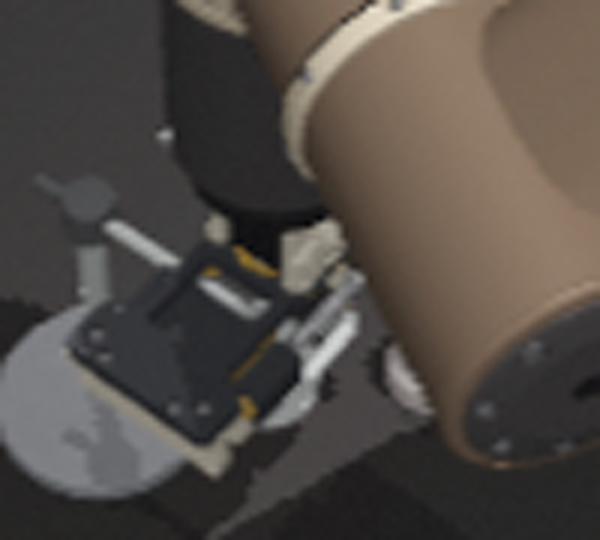

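```bash
python3 -m inch '[[[0,0,0.03,0,0,0],[0,0,0.06,0,0,0],[0,0,0.09,0,0,0],[0,0,0.11,0,0,0],[0,0,0.13,0,0,0],[0,0,0.13,0,0,0]]]'
python3 - <<'E'
from h import *
crop("wrist",150,180,370,320,3.5,"pics/w9.png");crop("side",200,220,300,310,6,"pics/s9.png")
E
```

```text
t: 9.45
eef_pos: [0.4276, 0.2643, 0.3408]
ee_rot: [-3.14, -0.001, 3.028]
force: [-2.1, -1.4, -11.3]
width: 0.0513
```

View pics/w9.png

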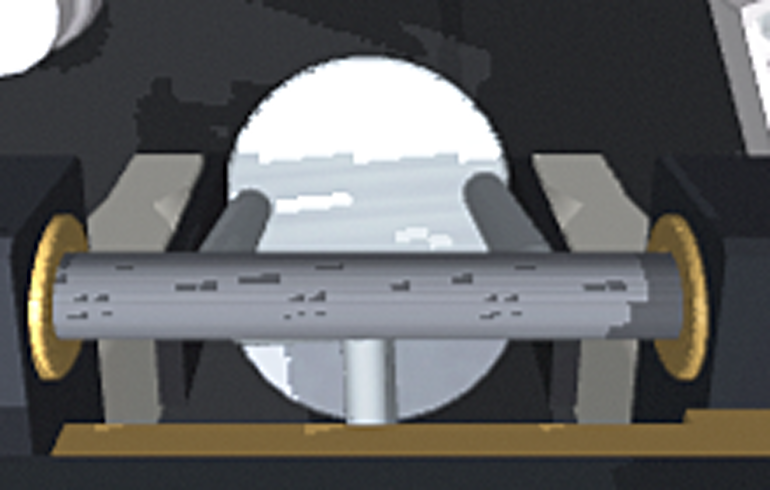

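```bash
python3 -m inch '[[[0,0,0.02,0,0,0],[0,0,0.035,0,0,0],[0,0,0.035,0,0,0],[0,0,0,0,0,0],[0,0,-0.015,0,0,0],[0,0,-0.015,0,0,0]]]'
python3 - <<'E'
from h import *
crop("wrist",150,180,370,320,3.5,"pics/w10.png");crop("side",200,220,300,310,6,"pics/s10.png")
E
```

```text
t: 10.3
eef_pos: [0.4282, 0.2654, 0.339]
ee_rot: [3.14, 0.001, 3.029]
force: [-0.5, -0.2, -1.3]
width: 0.051
```

View pics/w10.png

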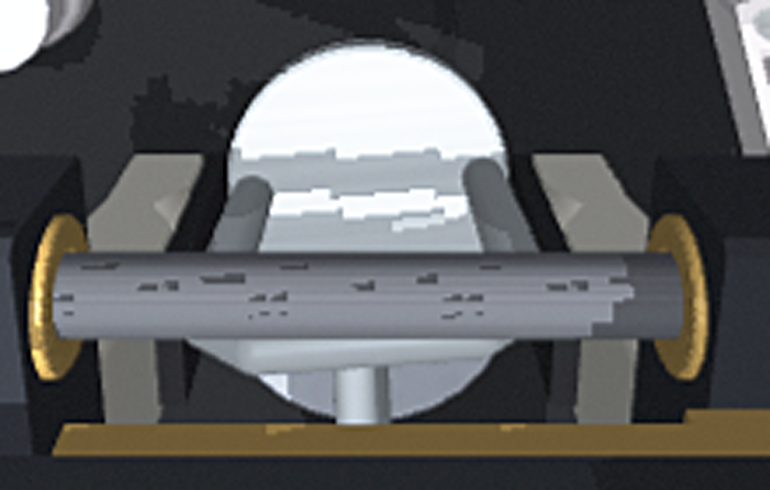

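View pics/s10.png

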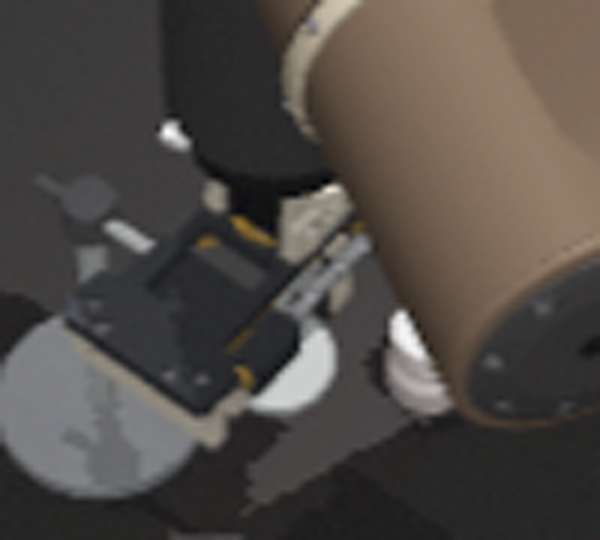

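```bash
python3 -m inch '[[[0.03,-0.003,0,0,0,0],[0.08,-0.009,0,0,0,0],[0.13,-0.015,0,0,0,0],[0.18,-0.02,0,0,0,0],[0.22,-0.025,0,0,0,0],[0.25,-0.028,0,0,0,0],[0.26,-0.03,0,0,0,0],[0.26,-0.03,0,0,0,0]]]'
python3 -m inch '[[[0,0,-0.03,0,0,0],[0,0,-0.06,0,0,0],[0,0,-0.09,0,0,0],[0,0,-0.11,0,0,0],[0,0,-0.12,0,0,0],[0,0,-0.12,0,0,0]]]'
python3 - <<'E'
from h import *
crop("wrist",150,180,370,320,3.5,"pics/w11.png");crop("side",200,220,300,310,6,"pics/s11.png")
E
```

```text
t: 11.4
eef_pos: [0.4799, 0.2589, 0.3381]
ee_rot: [-3.142, -0.0, 3.028]
force: [-0.2, 0.0, -1.3]
width: 0.0513
t: 12.15
eef_pos: [0.4799, 0.259, 0.3141]
ee_rot: [-3.141, -0.0, 3.029]
force: [0.1, -0.8, -0.8]
width: 0.0513
```

View pics/w11.png

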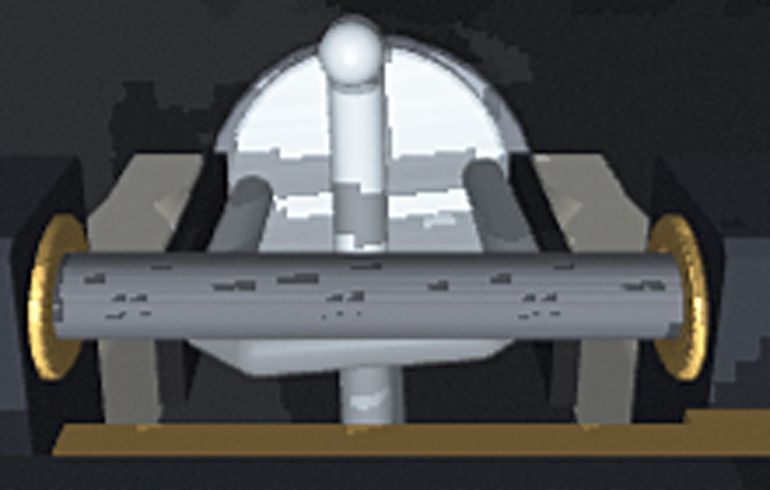

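View pics/s11.png

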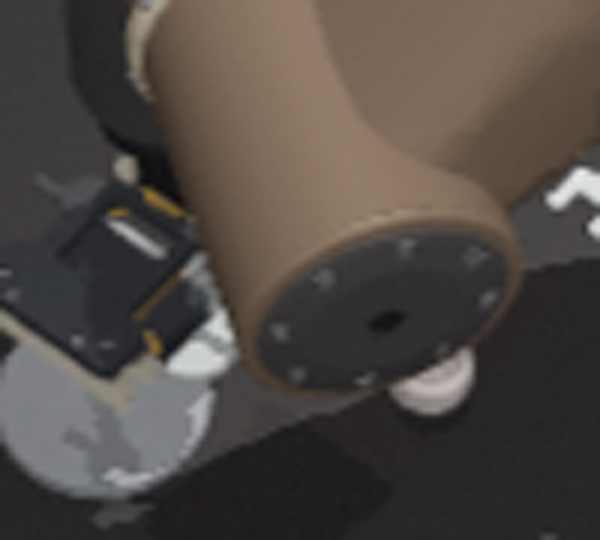

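```bash
python3 -m inch '[[[0,0,-0.02,0,0,0],[0,0,-0.02,0,0,0]]]'
python3 -m inch '[[[0,0,-0.015,0,0,0],[0,0,-0.015,0,0,0]]]'
```

```text
t: 12.5
eef_pos: [0.4798, 0.2588, 0.3098]
ee_rot: [-3.141, -0.0, 3.029]
force: [0.6, -0.0, -1.0]
width: 0.0511
t: 12.75
eef_pos: [0.4798, 0.2589, 0.3069]
ee_rot: [-3.141, -0.0, 3.029]
force: [-0.1, 0.4, -1.6]
width: 0.0517
```

```bash
python3 -m inch '[[[0,0,-0.01,0,0,0],[0,0,-0.01,0,0,0]]]'
```

```text
t: 13.0
eef_pos: [0.4798, 0.2589, 0.305]
ee_rot: [-3.141, -0.0, 3.029]
force: [-0.1, -1.1, -0.8]
width: 0.0513
```

```bash
python3 -m inch '[[[0,0,0,0,0,0],[0,0,0,0,0,0]]]' 50 3
python3 -m inch '[[[0,0,0,0,0,0],[0,0,0,0,0,0],[0,0,0,0,0,0],[0,0,0,0,0,0]]]' 87 30
python3 - <<'E'
from h import *
crop("wrist",150,180,370,320,3.5,"pics/w12.png")
E
```

```text
t: 13.25
eef_pos: [0.4799, 0.2589, 0.3052]
ee_rot: [3.141, 0.0, 3.029]
force: [-0.2, -0.6, -1.4]
width: 0.0514
t: 13.75
eef_pos: [0.4799, 0.2589, 0.3052]
ee_rot: [3.142, 0.0, 3.029]
force: [-0.4, 0.4, -0.3]
width: 0.0842
```

View pics/w12.png

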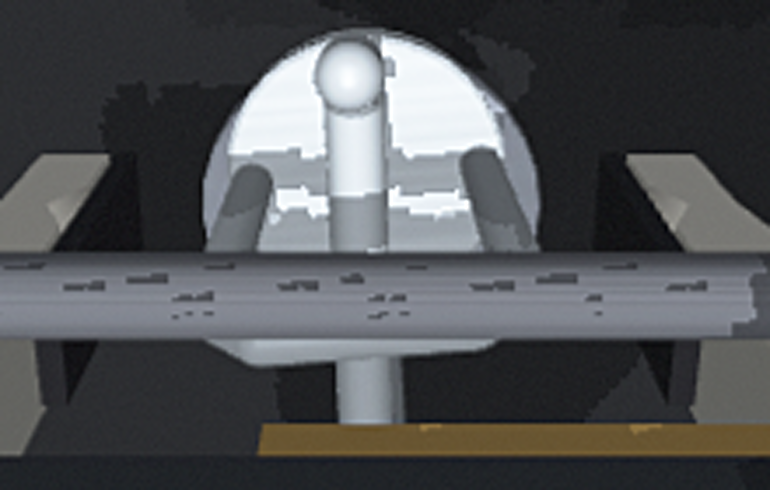

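```bash
python3 -m inch '[[[0,0,0.15,0,0,0],[0,0,0.4,0,0,0],[0,0,0.65,0,0,0],[0.1,-0.25,0.75,0,0,0],[0.3,-0.5,0.75,0,0,0],[0.34,-0.75,0.75,0,0,0]]]'
python3 -m inch '[[[0.34,-0.54,0,0,0,0],[0.34,-0.54,-0.2,0,0,0],[0.34,-0.54,-0.4,0,0,0],[0.34,-0.54,-0.4,0,0,0]]]'
python3 - <<'E'
from h import *
c=cam("wrist");im=arm.grab_frame("wrist");cv2.imwrite("pics/w13.png",im);np.save("w13.npy",c[3])
crop("side",190,180,300,310,4.5,"pics/s13.png");cv2.imwrite("pics/t13.png",arm.grab_frame("top"))
print(proj("wrist",(.5415,.0125,.14),c))
E
```

```text
t: 14.55
eef_pos: [0.5492, 0.1076, 0.4551]
ee_rot: [3.142, 0.0, 3.029]
force: [0.5, 1.2, -0.5]
width: 0.087
t: 15.05
eef_pos: [0.6151, -0.0003, 0.3712]
ee_rot: [-3.139, -0.007, 3.026]
force: [0.6, -0.4, 1.3]
width: 0.0871
[260.76179701 119.66536523]
```

View pics/w13.png

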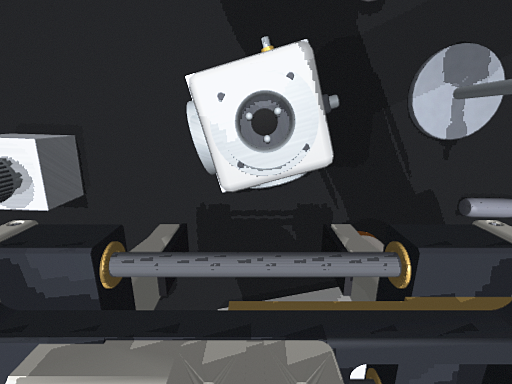

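View pics/s13.png

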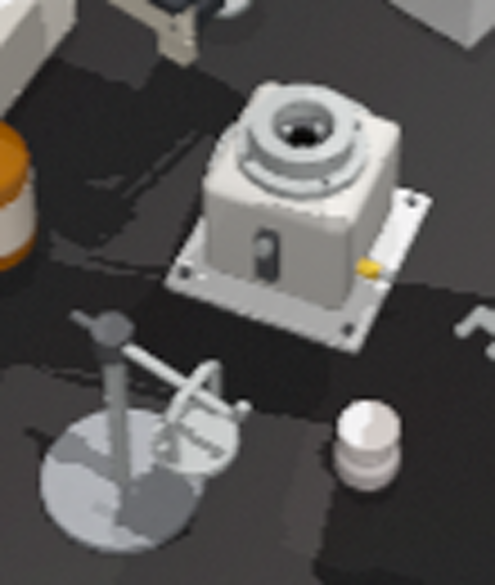

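The plug hangs on the hook. In the wrist view the three pins show at about (249,117), (277,111) and (266,139). I'll zoom in on them.

```bash
python3 - <<'E'
from h import *
crop("wrist",225,80,305,160,7.5,"pics/w13c.png",cv2.imread("pics/w13.png"))
E
```

```text
(no output)
```

View pics/w13c.png

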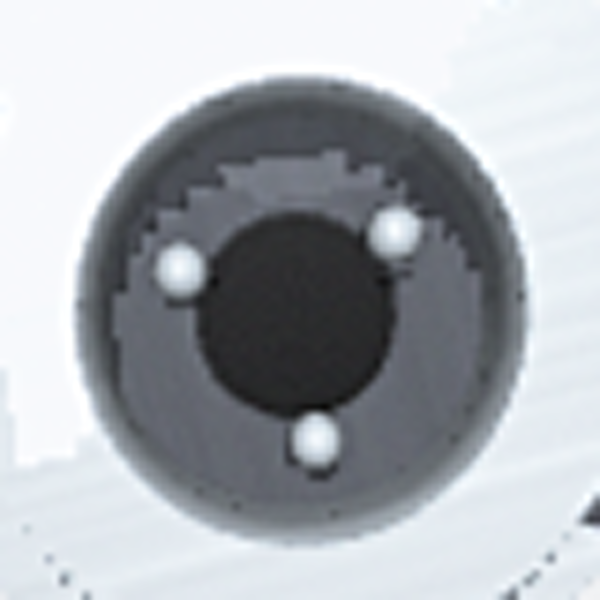

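```bash
python3 - <<'E'
from h import *
c=list(cam("wrist"));c[3]=np.load("w13.npy");c=tuple(c)
F=lambda x,y,z:at_z("wrist",(225+x/7.5,80+y/7.5),z,c)
p=np.array([F(x,y,.129) for x,y in((181,268),(394,229),(316,437))]);m=p.mean(0);print("centre",m)
d=p-m;print(np.hypot(d[:,0],d[:,1]),np.degrees(np.arctan2(d[:,1],d[:,0])),np.degrees(np.arctan2(d[:,1],d[:,0]))%120)
print("rim",F(301,310,.14),np.linalg.norm(F(77,310,.14)-F(525,310,.14)))
E
```

```text
centre [0.54345853 0.01563055 0.129     ]
[0.01334716 0.01342778 0.01341548] [-116.85831237  123.27928351    2.91250958] [3.14168763 3.27928351 2.91250958]
rim [0.54312212 0.01571386 0.14      ] 0.04607747436983902
```

```bash
python3 -m inch '[[[0.05,-0.7,0.15,0,0,0],[0.05,-0.7,0.15,0,0,0],[0.05,-0.7,0.15,0,0,0]]]'
python3 -m inch '[[[0.06,-0.68,0,0,0,0],[0.06,-0.68,0,0,0,0],[0.06,-0.68,0,0,0,0],[0.06,-0.68,0,0,0,0]]]'
python3 - <<'E'
from h import *
s=arm.get_state();print(s["eef_pos"],s["q"])
c=cam("wrist");im=arm.grab_frame("wrist");cv2.imwrite("pics/w14.png",im);np.save("w14.npy",c[3])
print(proj("wrist",(.563,-.267,.139),c))
for r in arm.regions_of("nebuliser","wrist")[:2]: v,u=np.nonzero(r["region"]);print(r["score"],r["box"],u.mean(),v.mean())
E
```

```text
t: 15.58
eef_pos: [0.6262, -0.1408, 0.409]
ee_rot: [3.142, 0.005, 3.028]
force: [-0.3, 1.0, 0.2]
width: 0.0867
t: 16.08
eef_pos: [0.638, -0.2748, 0.4063]
ee_rot: [3.142, 0.002, 3.028]
force: [0.4, 1.0, 0.5]
width: 0.0871
[ 0.63803709 -0.27484821  0.40629761] [-1.27047563e-01  3.89495544e-01  6.20796504e-02 -5.36108325e-05
 -1.24182821e+00 -1.55711559e+00]
[253.70076004 115.74299192]
0.55 [221.2, 92.2, 273.6, 150.2] 248.61272971761542 119.90766472433886
```

View pics/w14.png

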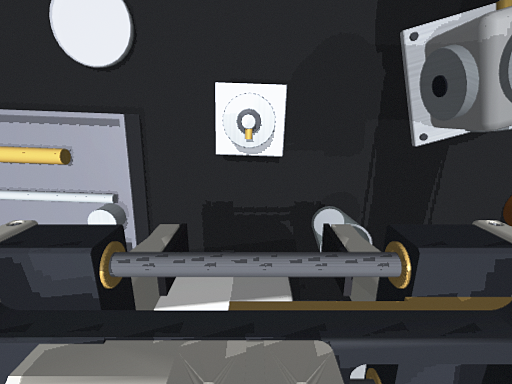

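```bash
python3 - <<'E'
from h import *
crop("wrist",205,75,295,165,6.6,"pics/w14c.png",cv2.imread("pics/w14.png"))
E
```

```text
(no output)
```

View pics/w14c.png

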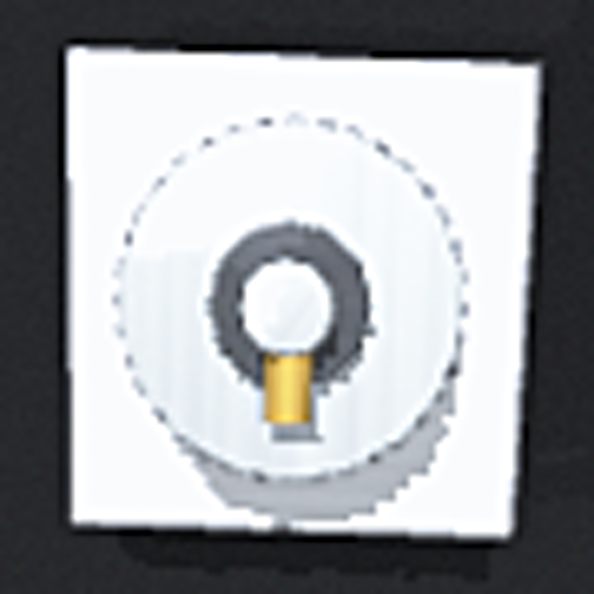

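```bash
python3 - <<'E'
from h import *
c=list(cam("wrist"));c[3]=np.load("w14.npy");c=tuple(c)
F=lambda x,y,z:at_z("wrist",(205+x/6.6,75+y/6.6),z,c)
print("collar",F(290.5,300,.115),np.linalg.norm(F(113,300,.115)-F(468,300,.115)))
print("block",np.mean([F(*p,.065) for p in((68,46),(542,62),(515,538),(72,524))],0))
t=F(287,305,.139);g=F(288,390,.13);print("fit top",t,"nub",g)
E
```

```text
collar [ 0.56684599 -0.27218467  0.115     ] 0.05306830390678206
block [ 0.5678283  -0.27176781  0.065     ]
fit top [ 0.56715943 -0.27220669  0.139     ] nub [ 0.57896538 -0.2736944   0.13      ]
```

```bash
python3 -m inch '[[[-0.2,0.014,0,0,0,0],[-0.355,0.014,-0.05,0,0,0],[-0.355,0.014,-0.3,0,0,0],[-0.355,0.014,-0.5,0,0,0],[-0.355,0.014,-0.65,0,0,0],[-0.355,0.014,-0.7,0,0,0],[-0.355,0.014,-0.7,0,0,0]]]' 80 40
python3 -m inch '[[[0,0,0,0,0,0],[0,0,0,0,0,0],[0,0,0,0,0,0],[0,0,0,0,0,0],[0,0,0,0,0,0]]]' 45 40
python3 - <<'E'
from h import *
cv2.imwrite("pics/w15.png",arm.grab_frame("wrist"))
E
```

```text
t: 17.05
eef_pos: [0.5673, -0.2714, 0.2657]
ee_rot: [-3.141, 0.0, 3.03]
force: [-0.4, -0.1, 0.6]
width: 0.0802
t: 17.68
eef_pos: [0.567, -0.2724, 0.2658]
ee_rot: [-3.141, 0.001, 3.029]
force: [0.1, 1.3, 5.4]
width: 0.0514
```

View pics/w15.png

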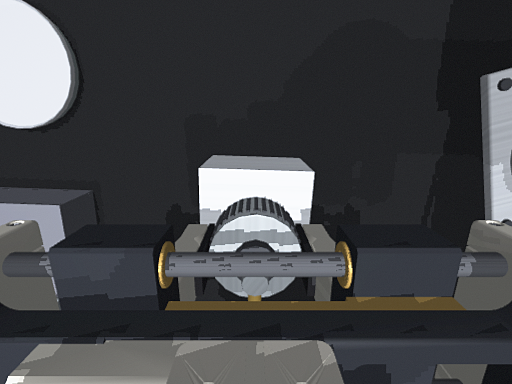

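```bash
python3 -m inch '[[[0,0,0.1,0,0,0],[0,0,0.3,0,0,0],[0,0,0.5,0,0,0],[0,0,0.7,0,0,0],[0,0,0.75,0,0,0]]]' 45 50
python3 -m inch '[[[0.05,0.12,0,0,0,0],[0.1,0.3,0,0,0,0],[0.13,0.5,0,0,0,0],[0.13,0.7,0,0,0,0]]]'
python3 -m inch '[[[0.06,0.2,0,0,0,0],[0.12,0.4,0,0,0,0],[0.12,0.6,0,0,0,0],[0.12,0.69,0,0,0,0],[0.12,0.69,0,0,0,0],[0.12,0.69,0,0,0,0]]]'
python3 - <<'E'
from h import *
s=arm.get_state();print(s["eef_pos"],np.abs(s["qd"]).max())
c=cam("wrist");im=arm.grab_frame("wrist");cv2.imwrite("pics/w16.png",im);np.save("w16.npy",c[3])
crop("wrist",215,75,305,165,6.6,"pics/w16c.png",im)
crop("side",190,130,330,310,3.3,"pics/s16.png")
E
```

```text
t: 18.35
eef_pos: [0.5671, -0.2724, 0.4176]
ee_rot: [-3.141, 0.004, 3.029]
force: [0.6, -0.1, -2.1]
width: 0.0511
t: 18.85
eef_pos: [0.5929, -0.131, 0.4132]
ee_rot: [3.142, -0.003, 3.028]
force: [0.6, 0.3, -0.9]
width: 0.051
t: 19.6
eef_pos: [0.6167, 0.0051, 0.4146]
ee_rot: [-3.141, -0.001, 3.028]
force: [-0.1, -0.5, -1.8]
width: 0.0512
[0.61674976 0.00511359 0.4146459 ] 0.01000481826971414
```

View pics/w16.png

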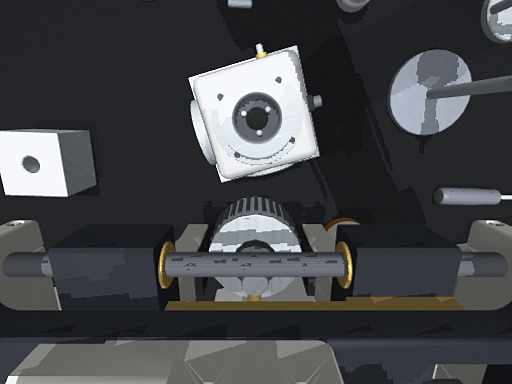

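View pics/w16c.png

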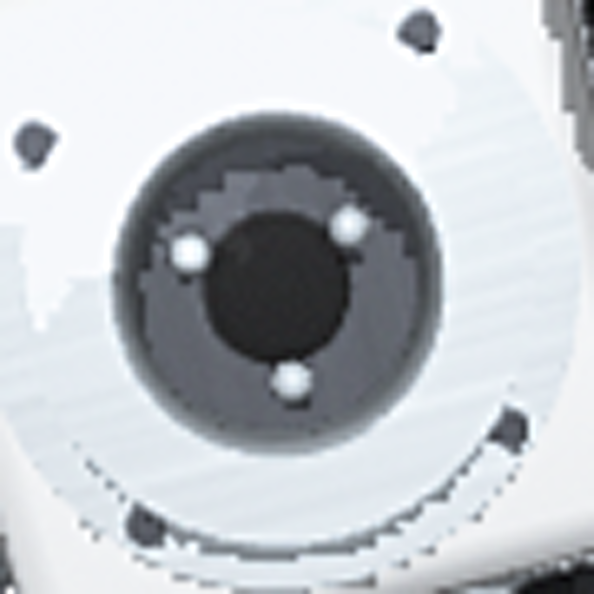

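View pics/s16.png

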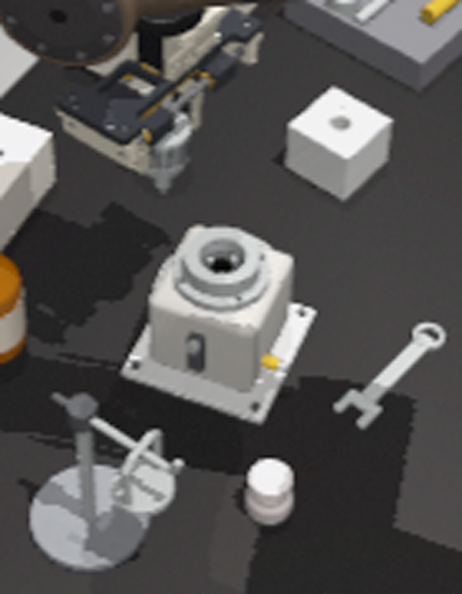

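```bash
python3 - <<'E'
from h import *
c=list(cam("wrist"));c[3]=np.load("w16.npy");c=tuple(c)
F=lambda x,y,z:at_z("wrist",(215+x/6.6,75+y/6.6),z,c)
p=np.array([F(x,y,.129) for x,y in((189,252),(348,224),(292,380))]);m=p.mean(0);d=p-m
print(m,np.hypot(d[:,0],d[:,1]),np.degrees(np.arctan2(d[:,1],d[:,0]))%120)
print("rim",F(277,283,.14),np.linalg.norm(F(112,283,.14)-F(442,283,.14)))
print(arm.get_state()["eef_pos"],arm.get_state()["force"])
E
```

```text
[0.54367623 0.01558959 0.129     ] [0.01357311 0.01348903 0.0136086 ] [2.94525184 3.32375939 3.44048697]
rim [0.54322149 0.01565216 0.14      ] 0.046221038123514586
[0.61678504 0.00476006 0.41495029] [-0.48640801  0.22214547 -1.38073657]
```

```bash
python3 -m inch '[[[-0.15,0.02,0,0,0,0],[-0.3,0.04,0,0,0,0],[-0.367,0.05,0,0,0,0],[-0.367,0.05,0,0,0,0],[-0.367,0.05,-0.1,0,0,0],[-0.367,0.05,-0.2,0,0,0],[-0.367,0.05,-0.25,0,0,0],[-0.367,0.05,-0.25,0,0,0]]]'
python3 -m inch '[[[0,0,-0.04,0,0,0],[0,0,-0.07,0,0,0],[0,0,-0.09,0,0,0],[0,0,-0.09,0,0,0]]]'
python3 - <<'E'
from h import *
crop("side",190,130,330,310,3.3,"pics/s17.png")
print(arm.get_state()["force"],arm.get_state()["moment"])
E
```

```text
t: 20.7
eef_pos: [0.5439, 0.0156, 0.3646]
ee_rot: [-3.141, -0.001, 3.028]
force: [-0.2, 0.3, -2.4]
width: 0.0515
t: 21.2
eef_pos: [0.5434, 0.0157, 0.3469]
ee_rot: [-3.141, -0.0, 3.029]
force: [-0.0, 0.1, -2.3]
width: 0.0516
[-0.07360623 -0.10437435 -0.90088439] [-0.01126067 -0.04406502  0.00257003]
```

View pics/s17.png

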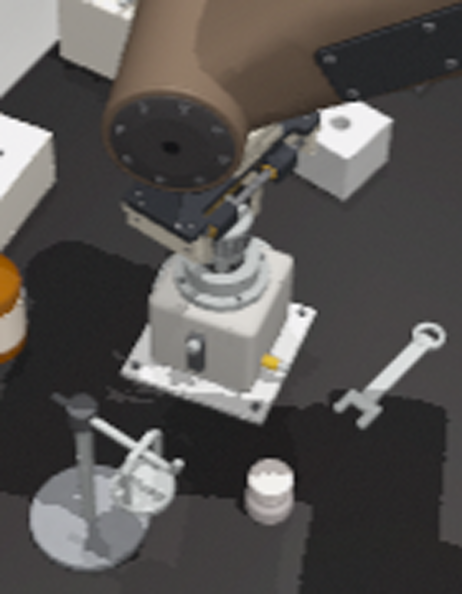

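Centred over the mouth, with no side force. I'll lower it onto the pins.

```bash
python3 -m inch '[[[0,0,-0.03,0,0,0],[0,0,-0.06,0,0,0],[0,0,-0.08,0,0,0],[0,0,-0.08,0,0,0]]]'
python3 -m inch '[[[0,0,-0.01,0,0,0],[0,0,-0.01,0,0,0]]]'
```

```text
t: 21.75
eef_pos: [0.5434, 0.0157, 0.3307]
ee_rot: [-3.141, -0.001, 3.029]
force: [0.4, 0.6, -1.4]
width: 0.0517
t: 22.0
eef_pos: [0.5435, 0.0157, 0.3292]
ee_rot: [-3.142, 0.0, 3.029]
force: [0.5, -1.0, -2.1]
width: 0.0514
```

```bash
python3 -m inch '[[[0,0,-0.008,0,0,0],[0,0,-0.008,0,0,0]]]'
python3 -m inch '[[[0,0,-0.008,0,0,0],[0,0,-0.008,0,0,0]]]'
```

```text
t: 22.25
eef_pos: [0.5435, 0.0156, 0.3277]
ee_rot: [-3.141, 0.0, 3.029]
force: [0.1, -2.0, -1.4]
width: 0.051
t: 22.5
eef_pos: [0.5436, 0.0156, 0.3267]
ee_rot: [-3.141, 0.001, 3.029]
force: [-0.7, -1.9, 5.4]
width: 0.0517
```

```bash
python3 -m inch '[[[0,0,-0.008,0,0,0],[0,0,-0.008,0,0,0]]]'
```

```text
t: 22.75
eef_pos: [0.5436, 0.0155, 0.3254]
ee_rot: [-3.141, 0.001, 3.029]
force: [-1.9, -2.1, 7.4]
width: 0.0516
```

```bash
python3 -m inch '[[[0,0,-0.008,0,0,0],[0,0,-0.008,0,0,0]]]'
python3 - <<'E'
from h import *
crop("side",230,175,280,230,10,"pics/s18.png");cv2.imwrite("pics/w18.png",arm.grab_frame("wrist"))
print(arm.get_state()["force"],arm.get_state()["eef_pos"])
E
```

```text
t: 23.0
eef_pos: [0.5437, 0.0155, 0.3247]
ee_rot: [-3.141, 0.002, 3.03]
force: [-5.2, -1.2, 15.1]
width: 0.0508
[-5.92417225 -1.76861134 14.65727295] [0.54365401 0.0155225  0.32473601]
```

View pics/s18.png

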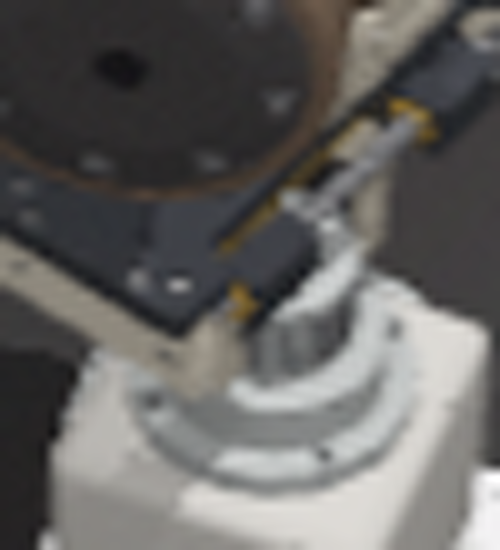

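View pics/w18.png

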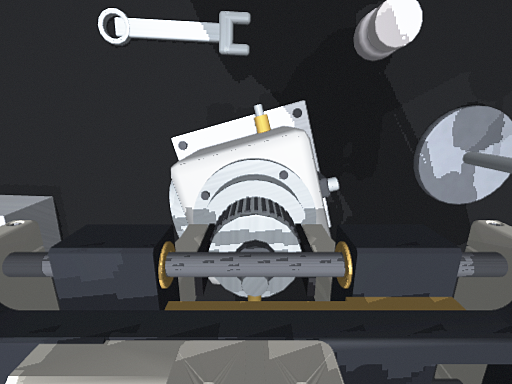

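```bash
python3 - <<'E'
from h import *
im=cv2.imread("pics/s18.png");c=cam("side");C=np.array([.5433,.0154])
def circ(r,z,col):
    for a in np.linspace(0,2*np.pi,120):
        u,v=(proj("side",[C[0]+r*np.cos(a),C[1]+r*np.sin(a),z],c)-[230,175])*10+5
        cv2.circle(im,(int(u),int(v)),1,col,-1)
im0=im.copy()
circ(.036,.14,(0,255,0));circ(.026,.14,(0,0,255));circ(.026,.146,(255,0,0));circ(.0235,.14,(0,255,255))
cv2.imwrite("pics/s18o.png",np.hstack([im[200:520,100:450],im0[200:520,100:450]]))
E
```

```text
(no output)
```

View pics/s18o.png

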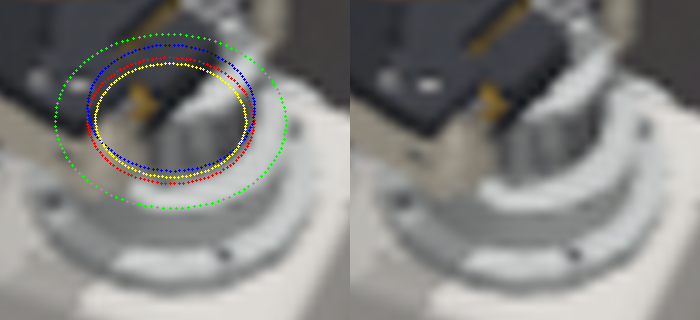

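The heights, the spring-like force rise and the picture all suggest it is already home. I'll check that with a small turn: a keyed nebuliser should resist it.

```bash
python3 -c "
from station import arm
s=arm.get_state();print(s['force'],s['moment'],s['eef_pos'],s['ee_rot'])"
python3 -m inch '[[[0,0,0,0,0,0.02],[0,0,0,0,0,0.04],[0,0,0,0,0,0.04]]]'
python3 -c "
from station import arm
s=arm.get_state();print(s['force'],s['moment'],s['eef_pos'],s['ee_rot'])"
```

```text
[-5.92417225 -1.76861134 14.65727295] [-0.66165757  2.10931335  0.23376241] [0.54365401 0.0155225  0.32473601] [-3.14122741e+00  1.79709539e-03  3.02971014e+00]
t: 23.48
eef_pos: [0.544, 0.0156, 0.3247]
ee_rot: [-3.141, 0.003, -3.127]
force: [-3.8, -0.4, 13.1]
width: 0.0518
[-3.8389159  -0.42304741 13.13331622] [-0.53403219  1.21658837  0.12772091] [0.5440365  0.01564194 0.32469666] [-3.14146205e+00  2.80132202e-03 -3.12730893e+00]
```

```bash
for i in 1; do python3 -m inch '[[[0,0,0,0,0,0.02],[0,0,0,0,0,0.04],[0,0,0,0,0,0.04]]]'; python3 -c "
from station import arm
s=arm.get_state();print(s['force'],s['moment'],s['eef_pos'])"; done
```

```text
t: 23.85
eef_pos: [0.5444, 0.0158, 0.3247]
ee_rot: [-3.141, 0.004, -3.002]
force: [-2.3, -1.1, 11.3]
width: 0.051
[-2.34999287 -1.14012253 11.33017452] [-0.3975838   0.61848356  0.04801106] [0.54436423 0.0157907  0.32472743]
```

```bash
python3 -m inch '[[[0,0,0,0,0,0.02],[0,0,0,0,0,0.04],[0,0,0,0,0,0.04]]]'; python3 -c "
from station import arm
s=arm.get_state();print(s['force'],s['moment'],s['eef_pos'])"
```

```text
t: 24.22
eef_pos: [0.5439, 0.0158, 0.3247]
ee_rot: [-3.141, 0.003, -2.877]
force: [-3.6, -0.8, 13.1]
width: 0.0514
[-3.6391969  -0.77408086 13.09757933] [-0.01733408  1.55720308 -0.34639907] [0.54391581 0.01576674 0.32469167]
```

```bash
python3 -m inch '[[[0,0,0,0,0,-0.025],[0,0,0,0,0,-0.05],[0,0,-0.003,0,0,-0.05],[0,0,-0.003,0,0,-0.05]]]'; python3 - <<'E'
from h import *
s=arm.get_state();print(s['force'],s['moment'],s['eef_pos'],s['q'][5])
cv2.imwrite("pics/w19.png",arm.grab_frame("wrist"));im=arm.grab_frame("side");cv2.imwrite("pics/s19.png",im);crop("side",180,170,300,310,4.2,"pics/s19c.png",im)
E
```

```text
t: 24.72
eef_pos: [0.5443, 0.0159, 0.3247]
ee_rot: [-3.142, 0.004, -3.034]
force: [-4.7, -0.4, 16.9]
width: 0.0513
[-4.70903433 -0.35675712 16.85171047] [-0.03064688  1.55943394 -0.14924226] [0.54426446 0.01587301 0.32469302] -1.853550583654564
```

View pics/w19.png

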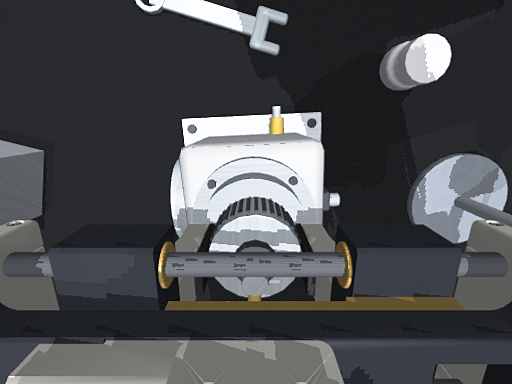

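View pics/s19.png

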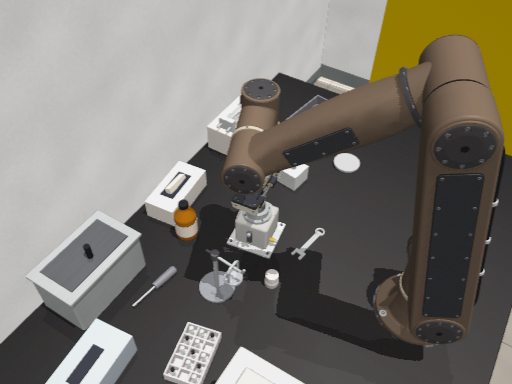

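View pics/s19c.png

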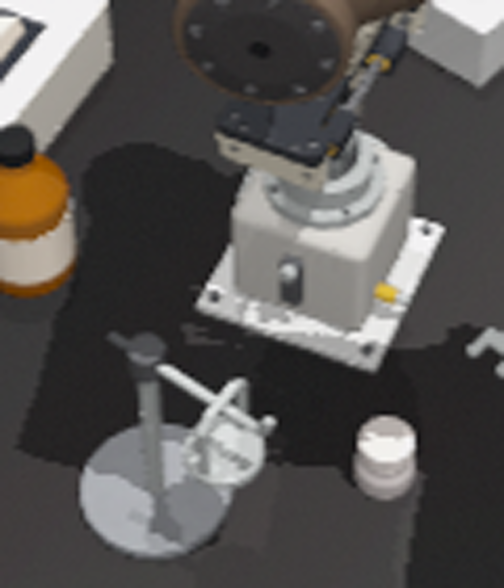

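```bash
python3 -m inch '[[[-0.004,0,0,0,0,0],[-0.006,0,0,0,0,0],[-0.006,0,0,0,0,0]]]'; python3 - <<'E'
from h import *
s=arm.get_state();print(s['force'],s['moment'],s['eef_pos'])
E
```

```text
t: 25.2
eef_pos: [0.5438, 0.0159, 0.3247]
ee_rot: [-3.141, 0.006, -3.034]
force: [0.1, -1.9, 13.0]
width: 0.0511
[ 0.10418707 -1.89575092 12.96353573] [-0.58891674 -0.14077061 -0.01742   ] [0.54382235 0.01589507 0.32467604]
```

```bash
python3 -m inch '[[[0,0,-0.002,0,0,0],[0,0,-0.002,0,0,0],[0,0,-0.002,0,0,0],[0,0,-0.002,0,0,0]]]'; python3 - <<'E'
from h import *
print(arm.job_done())
E
```

```text
t: 25.7
eef_pos: [0.5438, 0.0159, 0.3247]
ee_rot: [-3.141, 0.006, -3.034]
force: [-0.7, -0.9, 15.0]
width: 0.0508
the job is handed in; nothing more can be done
None
```

The plug is hanging by its bail on the hook, and the nebuliser is pushed home in the port with the collar still gripped. I handed the job in at 25.7 s; it reports no verdict.

**Plug:** I lifted it out of the port by its bail and hung it on the prong without it touching the bench. On the way to the hook it tilted about 36° in the jaws, probably because the flange touched the prong tip. I straightened it by pressing the flange lightly up against the underside of the prong (about 11 N), then threaded the bail over. The last side picture shows it hanging on the prong.

**Nebuliser:** I took it by the collar and lowered it upright into the port.
- **Keyways:** no search was needed. It went past the height where the foot would have stood on the pins without meeting them. A turn test then met a stop after about 21°, so it is keyed. I turned it back to about the middle of that play.
- **Pushed home:** the force rose as expected for the spring, then there was a hard stop at tool height 0.3247 m. That puts the collar's underside at about 140 mm, level with the rim, and pushing harder did not lower it.
- **At hand-in:** it was pushing about 15 N, with side forces under 1 N and a 51 mm opening. The tool pitch read 0.006 rad, slightly off vertical.

**Not confirmed:** the side picture fits a flush collar but is too coarse to prove it on its own. The bystanders in the last side picture look where they started, but I did not measure them.

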